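# Load the spring platform under its sensor head

## Task

Set the brass weight gently on the blue ring at the open end of the sprung platform; once its weight has sunk the platform, slide it along under the low sensor head until it stands centred on the red ring. Then set the steel weight gently on the blue ring, and leave both standing upright, without disturbing the things lying around.

Things in the scene. Friction and masses are not known exactly. Their poses are not given: they have to be found in the camera images.
- brass_weight: Plain solid brass (yellow) cylinder, 44 mm diameter, 40 mm tall, about 0.5 kg. Origin at the centre of its underside, z up its axis. Starts upright on the table.
- steel_weight: Plain solid steel (silver grey) cylinder of the same size, 44 mm diameter, 40 mm tall, about 0.5 kg. Origin at the centre of its underside, z up its axis. Starts upright on the table.
- stand: Fixed apparatus on a white board 190 (x) by 250 (y) by 15 mm. Origin: centre of the board's underside, on the table. Its +y is the way the weight is slid, from the open end to under the head. The sprung platform is a flat white plate without rims, x -45 to 45, y -95 to 85 mm, 8 mm thick, its top 110 mm above the table when empty. Apart from head and post nothing stands higher.
- platform (a joint): How far the platform has sunk, in m: 0 empty (against its top stop), up to 0.05 at its bottom stop. It moves straight up and down without tilting, on a damped spring of about 250 N/m with 1 N preload: it sinks about 13 to 19 mm under one weight and 30 to 42 mm under both, and rises again when unloaded.
- blue_ring (a point): Centre of the blue ring (58 mm across) painted on the platform top at its open end; moves with the platform. Axes as the stand's; lies 55 mm to -y of the stand's origin.
- red_ring (a point): Centre of the red ring (58 mm across) painted on the platform top straight below the sensor head, 100 mm to +y of the blue ring; moves with the platform. Axes as the stand's.
- head_underside (a point): On the flat underside of the white sensor head, straight above the red ring, 141 mm above the table: 31 mm above the empty platform (too low for a weight), 44 to 50 mm with one weight on. Axes as the stand's. The head is a bar 28 mm deep along y (14 each side), 22 mm thick, from 31 mm to -x to 94 mm to +x of this point, held by a round post 78 mm to +x.
- module: Bystander: white connection box with red and blue terminals, 80 by 120 by 35 mm (49 with its knob). Origin at the centre of its underside.
- spool: Bystander: clear tube between two white discs 80 mm across, 82 mm tall. Origin at the centre of its underside.
- screwdriver: Bystander: screwdriver lying on the table. Origin at its underside.
Not all that is in view belongs to the job. There is more than one size of the steel_weight; the job needs the larger.

How it is judged:
By the outcome, as a careful person would: the job done as asked, in the order asked, and still so for the second after the job is handed in, with the robot touching nothing.
It also fails if it takes over 64 s, if anything falls off the work surface, if the arm or the gripper's body presses on something with over 40 N, if the wrist force passes 120 N, or if a joint passes its speed limit or range.

## Robot

A 7-joint arm with a two-finger parallel gripper is mounted at the origin on the work surface. World frame = base frame: x ahead of the robot, y to its left, z up, the work surface at z = 0. Lengths are in mm, angles in rad, forces in N, time in s.
With the tool pointing down it reaches from about 400 to 900 mm from the base axis. Payload 5.6 kg.
Tool frame: the origin (TCP) lies midway between the tips of the shut fingers; the grasp point (between the pads) lies 19 mm behind it; z points along the fingers, y is the line along which they close (so a half turn about z gives the same grasp; the last joint's range is limited). The gripper opens to 92 mm and grips with 3 to 60 N. Pads are 20 mm wide; open, the fingers measure 128 mm over their backs; the gripper's body (75 mm by 189 mm) begins 69 mm behind the grasp point.
Start: joints at [1.116, 0.468, -0.012, 1.603, 0.006, 1.071, -0.056], TCP at [260.129, -595.686, 214.592] pointing down, gripper open.
Joint ranges: [-2.53, 2.53], [-0.31, 2.02], [-1.57, 1.55], [0.28, 2.44], [-1.29, 4.43], [0.15, 1.84], [-2.92, 2.92]. Speed limits (rad/s): [2.57, 2.57, 3.14, 3.14, 3.14, 3.14, 3.14].

## Interface

Orientations are given as a rotation vector (axis times angle).
In Python, from cell import robot, grip, kin, viewer gives the robot as it stands. Calls block until the motion is done:
- robot.movep(position, orientation): joint-space move of the TCP to a pose.
- robot.servo_line(position, feed=150, rotation=None): straight line of the TCP; rotation=None keeps the orientation; feed is the mean speed in mm/s.
- robot.goto_joints(angles): joint-space move.
- grip(opening, newtons=None): opening from 0.0 (shut) to 1.0 (fully open); newtons is the grip in N (None keeps the last); returns when the fingers have stopped.
- robot.hold(seconds).
- kin.ik(position, orientation): joint angles nearest the present ones, or None.
- robot.observe(): the state.
- viewer.read_camera(name): name is "scene" or "top" or "wrist"; returns the picture (384x512x3 uint8, red, green, blue); there is no depth.
- viewer.camera_info(name): a dict with "camera_matrix" (3x3 intrinsics, pixels), "k1" (the pictures are not rectified: a ray, as slopes to the right and down, at radius r is drawn at 1 + k1 r^2 times it, then the intrinsics apply), "R" (3x3) and "t" (3): a world point X has camera coordinates R X + t. Camera axes: x right, y down, z forward; pixel columns grow to the right and rows downward; lengths in mm; the calibration is good to about 2 mm. A picture is of the moment at which its call begins: read the wrist's pose just before it. camera_info takes no time and is no camera call; for the wrist camera it gives the pose at the moment of the call.
A pose or a line that the arm cannot do raises robot.IKError and nothing moves.
- robot.job_done(): hands the job in; it is judged then, once.
Trained networks look in the newest picture that a camera, given by its name, has taken for a name from the list of things; names that differ only in an ending like _2 or _b are one class to them, and where a whole thing is asked for, a point or a joint stands for the part that bears it (a point fixed in the world has none). Each returns a list of dicts, best first, with "confidence" (0 to 1); they miss things now and then, are a little off and sometimes report something else, mostly with a low value. They report only what shows in the picture. A call takes as long as a camera call. They do not tell look-alikes from the thing itself.
- viewer.silhouettes(name, camera): "mask" (384x512 bool, what is visible of it).
- viewer.pinpoint(name, camera): "at" ([x, y, z] in mm, in the coordinates of the camera as it stood for that picture, good to about 4 mm: a listed point, or the origin of a listed thing).
The state is a dict: "t": time; "joints": joint angles; "joint_velocities": joint speeds; "joint_torque": joint torques, N m; "tcp_pos": TCP position; "tcp_rot": TCP orientation; "contact_force": force on the tool from outside, world axes, zero at the start; "wrist_torque": the same for the moment, N m; "grip_width": opening from 0.0 (shut) to 1.0 (fully open); "grip_force": force on a finger pad.
Only numpy, scipy, OpenCV 4.12 (cv2) and the standard library are available. Lean on these libraries where they do the work, as an engineer would, in place of code of your own. Each camera call takes 0.05 s, during which the arm holds its last target. There are 200 camera calls.

## Working session

There is one attempt and no reset: what is moved stays moved. The work goes in short steps, each a Python script; the robot and the scene stay as the last script left them, time stands still between calls to the robot, and variables do not carry over. Pictures are saved under pics/ and viewed, at most 10 in all, crops included, and the job is handed in when it is done.

```bash
ls; mkdir -p pics; cat > h.py <<'E'
import numpy as np, cv2
from cell import robot, grip, kin, viewer
def cam(n):
    c=viewer.camera_info(n); return np.array(c["camera_matrix"]),c["k1"],np.array(c["R"]),np.array(c["t"])
def towld(p,c): return c[2].T@(np.array(p)-c[3])
def ray(px,c):
    K,k1,R,t=c
    u=cv2.undistortPoints(np.array([[px]],float),K,np.array([k1,0,0,0.]))[0,0]
    d=R.T@np.array([u[0],u[1],1]); o=-R.T@t; return o,d
def atz(px,z,c):
    o,d=ray(px,c); return o+d*(z-o[2])/d[2]
def proj(X,c):
    K,k1,R,t=c; return cv2.projectPoints(np.array(X,float).reshape(-1,1,3),cv2.Rodrigues(R)[0],t,K,np.array([k1,0,0,0.]))[0].reshape(-1,2)
E
python3 - <<'E'
from h import *
ims=[]
for n in["scene","top"]:
    im=viewer.read_camera(n); c=cam(n); cv2.imwrite(f"pics/{n}0.png",im[:,:,::-1])
    for th in["brass_weight","steel_weight","stand","blue_ring","red_ring","head_underside","module","spool","screwdriver"]:
        for r in viewer.pinpoint(th,n):
            w=towld(r["at"],c); print(n,th,round(r["confidence"],2),w.round(0),proj(w,c)[0].round(0))
s=robot.observe(); print(s["t"],s["tcp_rot"])
E
```

```text
pics
scene brass_weight 0.69 [ 618. -216.   -1.] [211. 258.]
scene steel_weight 0.63 [ 476. -204.    2.] [188. 225.]
scene stand 0.68 [602. 121.  -2.] [291. 198.]
scene stand 0.33 [ 546. -438.    2.] [134. 283.]
scene blue_ring 0.69 [595.  71. 105.] [280. 183.]
scene red_ring 0.96 [611. 168. 110.] [306. 170.]
scene head_underside 0.63 [605. 166. 138.] [305. 163.]
scene head_underside 0.25 [539. 423.  -1.] [342. 145.]
scene module 0.68 [ 546. -438.    1.] [134. 283.]
scene module 0.59 [601. 122.  -1.] [291. 197.]
scene screwdriver 0.82 [ 750. -136.   -1.] [260. 272.]
top brass_weight 0.63 [ 620. -217.   -0.] [323. 184.]
top steel_weight 0.59 [609. 172. 144.] [195. 187.]
top steel_weight 0.43 [ 483. -200.    3.] [319. 228.]
top steel_weight 0.38 [ 399. -241.    0.] [333. 254.]
top stand 0.89 [597. 127.   4.] [216. 194.]
top blue_ring 0.87 [596.  69. 107.] [231. 192.]
top red_ring 0.65 [608. 170. 114.] [197. 188.]
top head_underside 0.74 [609. 170. 143.] [195. 187.]
top module 0.97 [ 549. -437.   -1.] [393. 205.]
top spool 0.83 [540. 420.   0.] [124. 214.]
top screwdriver 0.63 [ 753. -134.    5.] [296. 143.]
top screwdriver 0.42 [599. 125.   3.] [216. 193.]
1.0 [ 3.07523158e+00  6.42128464e-01 -1.93237734e-05]
```

View pics/scene0.png

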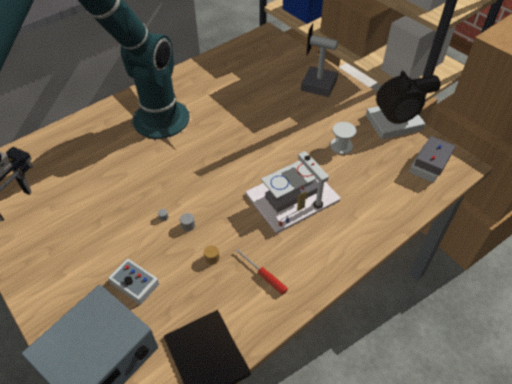

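View pics/top0.png

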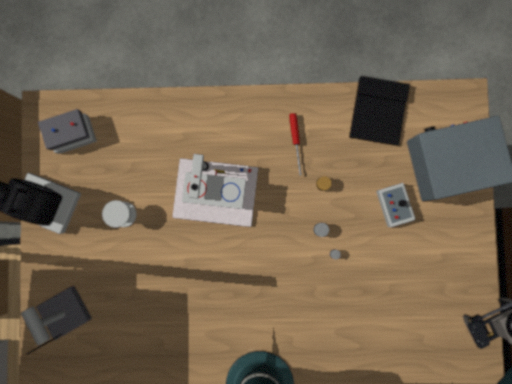

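Steel-like candidates: the cylinder at top (321,230) / scene (187,222), and a smaller one at top (335,254) / scene (163,214). The first fits, being as big as the brass weight at (323,184). I'll confirm it with a wrist view that doubles as the enlarged crop.

```bash
cat >> h.py <<'E'
def rv(deg):  # tool down, tool y along heading deg
    best=None
    for d in(deg,deg+180):
        a=np.radians((d+90)/2); r=np.pi*np.array([np.cos(a),np.sin(a),0])
        q=kin.ik([580,-50,250],r)
        if q is not None and (best is None or abs(q[6])<best[0]): best=(abs(q[6]),r)
    return best[1]
E
python3 - <<'E'
from h import *
r=rv(-7); print(r)
names={(540,-210,330):["brass_weight","steel_weight"],(560,100,400):["stand","blue_ring","red_ring","head_underside"]}
for i,(p,ns) in enumerate(names.items()):
    robot.movep(p,r); robot.hold(.2)
    c=cam("wrist"); im=viewer.read_camera("wrist"); cv2.imwrite(f"pics/w{i}.png",im[:,:,::-1])
    for th in ns:
        for q in viewer.pinpoint(th,"wrist"):
            w=towld(q["at"],c); print(th,round(q["confidence"],2),w.round(1),proj(w,c)[0].round(0))
    np.savez(f"c{i}.npz",K=c[0],k=c[1],R=c[2],t=c[3])
s=robot.observe(); print(s["t"],s["joints"],s["contact_force"])
E
```

```text
[2.35291379 2.08168228 0.        ]
brass_weight 0.97 [ 621.7 -215.     3.1] [309. 146.]
steel_weight 0.95 [ 481.2 -202.6   -4.9] [221. 148.]
steel_weight 0.57 [ 403.4 -242.9   -0.7] [178. 178.]
steel_weight 0.27 [ 623.6 -218.1    1.8] [310. 147.]
stand 0.89 [600.  126.8  -1.3] [277. 124.]
blue_ring 0.97 [597.2  76.  107.9] [284. 165.]
blue_ring 0.58 [ 748.4 -132.9   -2.3] [364. 245.]
red_ring 0.6 [605.4 171.3 110.2] [283.  99.]
head_underside 0.79 [606.8 170.3 140.7] [286. 100.]
4.7917 [ 0.2375547   0.25811985 -0.58696613  1.52402902  0.14383985  1.40299957
 -0.48087082] [-0.25998619 -0.11298599  0.86710194]
```

```bash
python3 - <<'E'
import cv2
a=cv2.imread("pics/w0.png")[90:230,130:380]; b=cv2.imread("pics/w1.png")[50:250,180:430]
cv2.imwrite("pics/w0c.png",cv2.resize(a,None,fx=3,fy=3,interpolation=2)); cv2.imwrite("pics/w1c.png",cv2.resize(b,None,fx=3,fy=3,interpolation=2))
E
```

```text
(no output)
```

View pics/w0c.png

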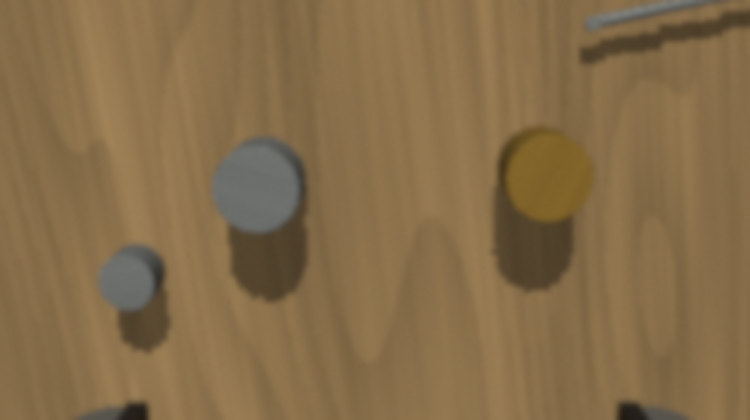

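View pics/w1c.png

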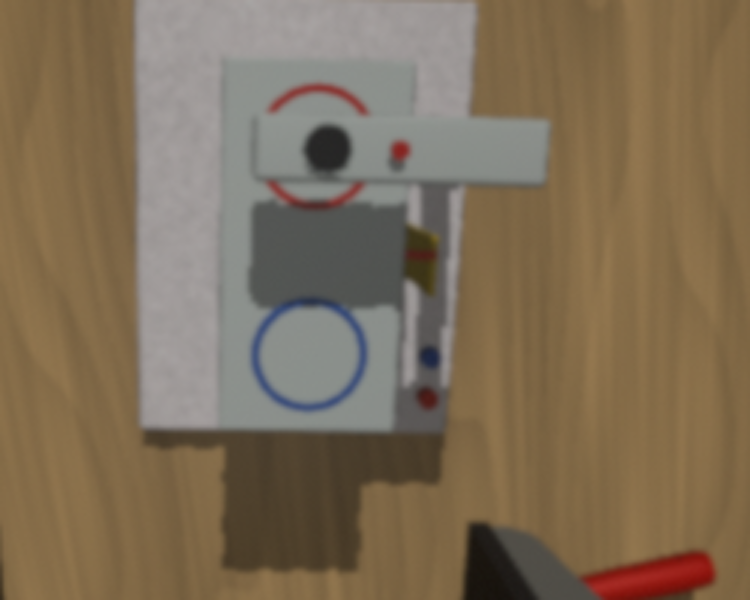

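Crop w0: the larger steel top is centred at px (216,152), and its 88-crop-px diameter matches the brass top at (312,149). The cylinder at (173,183) is clearly smaller, so it is the decoy. Crop w1: blue ring centre is at about px (283,168), red ring at about (286,99), partly under the head. Next I'll refine these from ring pixels and top faces.

```bash
cat > fit.py <<'E'
from h import *
from scipy.optimize import least_squares
def load(i):
    d=np.load(f"c{i}.npz"); return d["K"],float(d["k"]),d["R"],d["t"]
def circ(P,R):
    return least_squares(lambda v:np.hypot(*(P-v).T)-R,P.mean(0),loss="soft_l1").x
def ring(im,c,col,box,z=110,R=28):
    im=im.astype(int); b,g,r=im[...,0],im[...,1],im[...,2]
    m=(b-r>35) if col=="blue" else (r-b>50)&(r-g>50)
    M=np.zeros_like(m); x0,y0,x1,y1=box; M[y0:y1,x0:x1]=m[y0:y1,x0:x1]
    P=np.array([atz((x,y),z,c)[:2] for y,x in np.argwhere(M)]); f=circ(P,R)
    d=np.hypot(*(P-f).T); return f,len(P),d.mean(),d.std()
def ringfit_disc(pxs,z,R,c):
    P=np.array([atz(p,z,c)[:2] for p in pxs]); return circ(P,R)
E
python3 - <<'E'
from fit import *
c=load(1); im=cv2.imread("pics/w1.png")
B=ring(im,c,"blue",(258,145,308,190)); R=ring(im,c,"red",(255,70,308,122))
print(B,R); d=R[0]-B[0]; print(np.hypot(*d),np.degrees(np.arctan2(d[1],d[0])))
# head bar left end corners at z=163 (top face) : px
for p in[(254,115),(255,180),(549,120),(546,184)]: print(atz((180+p[0]/3,50+p[1]/3),163,c).round(1))
c=load(0)
for n,p in dict(steel=(258,187),brass=(547,176)).items():
    q=(130+p[0]/3-.33,90+p[1]/3-.33); print(n,atz(q,40,c).round(1))
    print(" diam",np.linalg.norm(atz((q[0]+14.8,q[1]),40,c)-atz((q[0]-14.8,q[1]),40,c)).round(1))
E
```

```text
(array([595.07503284,  71.99283711]), 232, np.float64(26.943369175974535), np.float64(0.9887451730166283)) (array([608.78100257, 170.37329624]), 108, np.float64(27.05581889209434), np.float64(0.8628547998013641))
99.33060125722669 82.06883148064121
[580.5 187.3 163. ]
[577.8 161.2 163. ]
[702.1 171.2 163. ]
[699.8 145.1 163. ]
steel [ 479.1 -201.3   40. ]
 diam 43.7
brass [ 620.4 -213.3   40. ]
 diam 43.7
```

```bash
cat >> h.py <<'E'
ROT=rv(-7.8); BLUE=np.array([595.1,72.0]); RED=np.array([608.8,170.4])
def fz(): robot.hold(.25); return robot.observe()["contact_force"][2]
def pick(xy):
    robot.movep([*xy,120],ROT); grip(.8,25); base=fz()
    robot.servo_line([*xy,6],feed=120); grip(0,25); s=robot.observe()
    print("width",s["grip_width"],"gf",s["grip_force"])
    robot.servo_line([*xy,170],feed=150); w=fz()-base; print("weight",w,"base",base); return base,w
def place(xy,top,base):
    robot.servo_line([*xy,170],feed=200); robot.servo_line([*xy,top+6+4],feed=80)
    print("pre",round(fz()-base,2))
    z=top+6-9
    while 1:
        robot.servo_line([*xy,z],feed=25); f=fz()-base; print(round(z-6,1),round(f,2))
        if f>-.5 or z<top+6-20: break
        z-=max(1,min(4,-f/.25*.7))
    return z
E
python3 - <<'E'
from h import *
b,w=pick((620.6,-213.7)); print(place(BLUE,110,b),robot.observe()["t"],robot.observe()["grip_width"])
E
```

```text
width 0.473272373103599 gf 25.000188946723938
weight -6.238380850589462 base 0.34699697977358146
pre -5.05
101 -2.71
97 -2.87
93 -0.55
91.5 0.14
97.46171480231472 15.3583 0.469441064207598
```

```bash
python3 - <<'E'
from h import *
grip(.75); robot.hold(.3)
robot.servo_line([*BLUE,190],feed=120)
p=BLUE-(RED-BLUE)/100*35
robot.servo_line([*p,330],feed=250); robot.hold(.2)
c=cam("wrist"); im=viewer.read_camera("wrist"); cv2.imwrite("pics/w2.png",im[:,:,::-1]); np.savez("c2.npz",K=c[0],k=c[1],R=c[2],t=c[3])
for th in ["brass_weight","blue_ring","red_ring"]:
    for q in viewer.pinpoint(th,"wrist"): print(th,round(q["confidence"],2),towld(q["at"],c).round(1))
cv2.imwrite("pics/w2c.png",cv2.resize(im[:260,130:390,::-1],None,fx=2.3,fy=2.3,interpolation=2))
print(robot.observe()["t"])
E
```

```text
brass_weight 0.91 [595.1  68.6  91.3]
brass_weight 0.49 [ 746.6 -135.1   -2.4]
brass_weight 0.35 [609.3 170.8  88.4]
blue_ring 0.59 [596.3  75.2  86.9]
red_ring 0.66 [609.4 172.3  89.9]
18.2583
```

View pics/w2c.png

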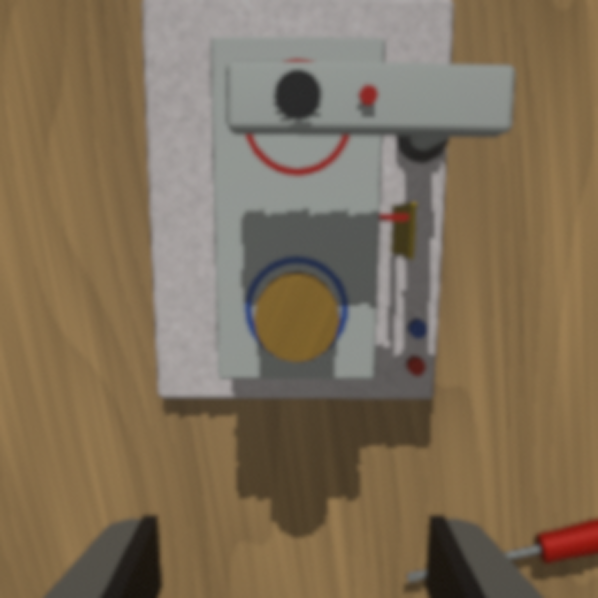

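Brass stands upright inside the blue ring, its top at crop (296,318). The platform has sunk to about z 92. Next I push with nearly shut fingers, cradling the weight at low height and stopping short to look.

```bash
python3 - <<'E'
from fit import *
c=load(2); im=cv2.imread("pics/w2.png")
bx=atz((130+296/2.3-.3,318/2.3-.3),132,c); R=ring(im,c,"red",(225,15,295,82),z=92)
u=(RED-BLUE)/np.linalg.norm(RED-BLUE); n=np.array([u[1],-u[0]])
print("brass",bx.round(1),"red",R); dB=bx[:2]-BLUE; print("along/lat",dB@u,dB@n)
P=lambda s,z:[*(RED+u*s),z]
grip(.15); print(robot.observe()["grip_width"])
robot.servo_line(P(-160,180),feed=250); robot.servo_line(P(-160,104),feed=150)
f0=robot.observe()["contact_force"]; 
robot.servo_line(P(-36,104),feed=45); print(robot.observe()["contact_force"]-f0)
c=cam("wrist"); im=viewer.read_camera("wrist"); np.savez("c3.npz",K=c[0],k=c[1],R=c[2],t=c[3]); cv2.imwrite("pics/w3.png",im[:,:,::-1])
t=viewer.read_camera("top"); cv2.imwrite("pics/t3.png",t[:,:,::-1])
a=cv2.resize(im[:,:,::-1],(512,384)); s=viewer.read_camera("scene")
b=cv2.resize(s[140:236,220:348,::-1],(512,384),interpolation=2); 
cv2.imwrite("pics/m3.png",cv2.resize(np.hstack([a,b]),(800,300),interpolation=3)); print(robot.observe()["t"])
E
```

```text
brass [594.8  72.  132. ] red (array([610.8958049 , 172.07245485]), 185, np.float64(30.192035039978077), np.float64(3.9432534336687914))
along/lat -0.0027737723759830436 -0.2862911576614076
0.14982414219904808
[-0.09968254 -2.43487926 -1.12587678]
23.65
```

View pics/m3.png

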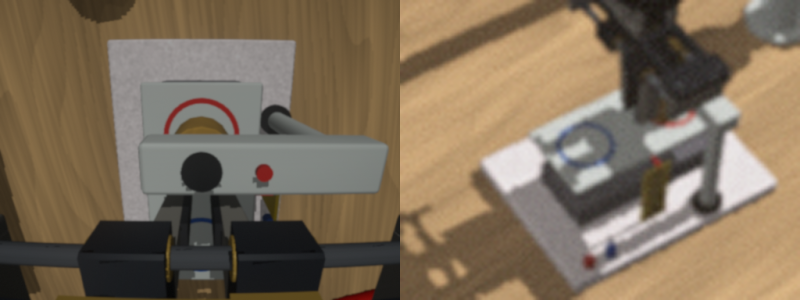

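Left half: the wrist sees brass's far edge beyond the head, at about px (257,151), inside the red ring, whose far arc is at about (257,128). Right half: the fingers are behind the head, not touching it. I'll measure along the slide axis.

```bash
python3 - <<'E'
from fit import *
u=(RED-BLUE)/np.linalg.norm(RED-BLUE); n=np.array([u[1],-u[0]])
c=load(3); im=cv2.imread("pics/w3.png")
r=ring(im,c,"red",(200,115,312,174),z=92); print(r,(r[0]-RED)@u,(r[0]-RED)@n)
h=cv2.cvtColor(im,cv2.COLOR_BGR2HSV); m=(h[...,0]>12)&(h[...,0]<30)&(h[...,1]>120)
m[:130]=0;m[176:]=0;m[:,:215]=0;m[:,300:]=0
ys,xs=np.nonzero(m); print(len(xs),xs.min(),xs.max(),ys.min(),ys.max())
E=[(x,ys[xs==x].min()-.5) for x in np.unique(xs) if abs(x-np.median(xs))<.4*np.ptp(xs)]
f=ringfit_disc(E,132,22,c); print("brass",f,(f-RED)@u,(f-RED)@n)
E
```

```text
(array([608.44106946, 169.49181461]), 808, np.float64(27.852842284754736), np.float64(1.0426524745900934)) -0.9490046768058644 -0.2302649777667936
942 227 288 150 170
brass [608.09814508 169.73806788] -0.7523924082270846 -0.6038709438291245
```

```bash
python3 - <<'E'
from fit import *
c=load(3); im=cv2.imread("pics/w3.png")
k=5; big=cv2.resize(im[110:230,190:340],None,fx=k,fy=k,interpolation=cv2.INTER_CUBIC)
th=np.linspace(0,2*np.pi,60)
def draw(cen,z,R,col):
    p=proj(np.c_[cen[0]+R*np.cos(th),cen[1]+R*np.sin(th),0*th+z],c)
    for q in p: cv2.circle(big,tuple(np.int32((q-[190,110]+.5)*k)),2,col,-1)
u=(RED-BLUE)/np.linalg.norm(RED-BLUE); r=np.array([608.44,169.49])
draw(r,92,28,(0,255,0)); draw(r,132,22,(255,255,0)); draw(r-5*u,132,22,(255,0,255))
cv2.imwrite("pics/c3.png",big)
E
```

```text
(no output)
```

View pics/c3.png

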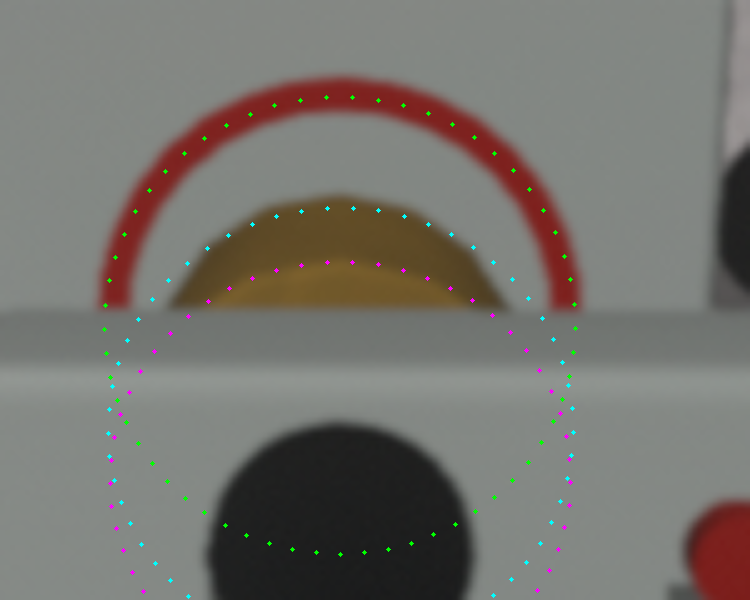

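The dark band is brass's side wall. The top face matches the magenta prediction, 5 mm short of centre, exactly as the finger geometry predicts. So I push 5 mm more, verify, and back off.

```bash
python3 - <<'E'
from fit import *
u=(RED-BLUE)/np.linalg.norm(RED-BLUE)
P=lambda s,z:[*(RED+u*s),z]
robot.servo_line(P(-31.2,104),feed=15); robot.servo_line(P(-44,104),feed=60); robot.hold(.2)
c=cam("wrist"); im=viewer.read_camera("wrist")[:,:,::-1].copy()
r=ring(im,c,"red",(200,100,312,190),z=92); print(r)
k=5; big=cv2.resize(im[90:210,190:340],None,fx=k,fy=k,interpolation=cv2.INTER_CUBIC)
th=np.linspace(0,2*np.pi,60)
def draw(cen,z,R,col):
    p=proj(np.c_[cen[0]+R*np.cos(th),cen[1]+R*np.sin(th),0*th+z],c)
    for q in p: cv2.circle(big,tuple(np.int32((q-[190,90]+.5)*k)),2,col,-1)
draw(r[0],92,28,(0,255,0)); draw(r[0],132,22,(255,255,0)); draw(r[0],92,22,(255,0,255))
cv2.imwrite("pics/c4.png",big); print(robot.observe()["t"])
E
```

```text
(array([608.4501828 , 169.44537846]), 777, np.float64(27.897963059483832), np.float64(1.0286133369071002))
24.7333
```

View pics/c4.png

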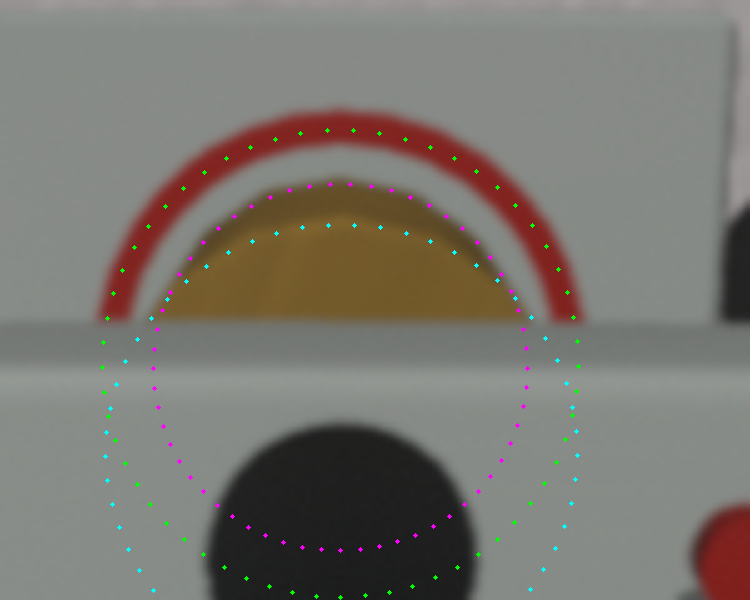

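The overlays coincide: brass is centred on the red ring within about 1 mm. Now the steel weight.

```bash
python3 - <<'E'
from h import *
u=(RED-BLUE)/np.linalg.norm(RED-BLUE)
robot.servo_line([*(RED-90*u),104],feed=150); robot.servo_line([*(RED-100*u),230],feed=200)
b,w=pick((479.3,-201.5)); z=place(BLUE,92,b)
s=robot.observe(); print(z,s["t"],s["grip_width"])
E
```

```text
width 0.4725632300984904 gf 25.00136286020279
weight -5.002603964556972 base -0.10794967346290715
pre -4.62
83 -2.07
79 -1.39
75.1 0.37
81.10330505625025 36.4667 0.47332267704629577
```

```bash
python3 - <<'E'
from fit import *
u=(RED-BLUE)/np.linalg.norm(RED-BLUE)
grip(.6); robot.hold(.3)
robot.servo_line([*BLUE,190],feed=120); robot.servo_line([*(BLUE-35*u),330],feed=250); robot.hold(.3)
c=cam("wrist"); im=viewer.read_camera("wrist")[:,:,::-1].copy(); s=viewer.read_camera("scene")[:,:,::-1]
z=75; k=2.3; big=cv2.resize(im[:170,170:350],None,fx=k,fy=k,interpolation=2)
th=np.linspace(0,2*np.pi,40)
for cen,h,R,col in[(BLUE,z,28,(0,255,0)),(BLUE,z+40,22,(255,255,0)),(RED,z,28,(0,255,0)),(RED,z+40,22,(255,255,0))]:
    for q in proj(np.c_[cen[0]+R*np.cos(th),cen[1]+R*np.sin(th),0*th+h],c): cv2.circle(big,tuple(np.int32((q-[170,0]+.5)*k)),1,col,-1)
b=cv2.resize(s[140:240,225:340],(384,391),interpolation=2)
cv2.imwrite("pics/m5.png",np.hstack([big,b]) if big.shape[0]==391 else big); print(big.shape,robot.observe()["t"])
E
```

```text
(391, 414, 3) 39.325
```

View pics/m5.png

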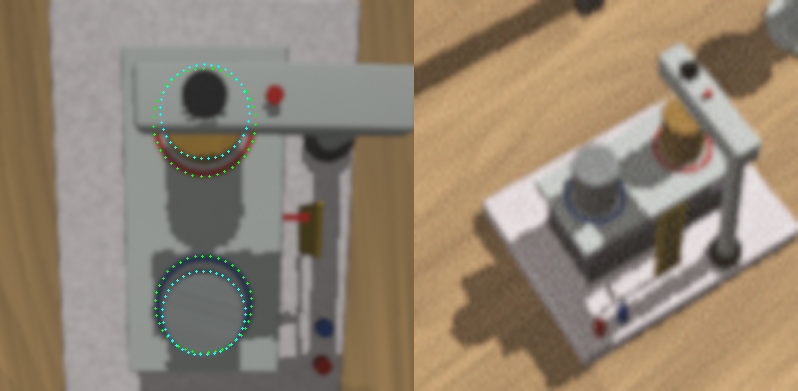

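Steel stands upright on the blue ring, its top centred on the overlay at (203,312). Brass is upright and centred on the red ring under the head at (203,145). The scene half shows both upright with the gripper clear.

```bash
python3 -c "
from h import *
robot.hold(.5); print(robot.job_done())"
```

```text
the job is handed in; nothing more can be done
None
```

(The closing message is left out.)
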